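# Stamp the job sheet and stand the stamp in its rack slot

### The arm

A 6-joint arm with a two-finger parallel gripper is mounted at the origin on the work surface; the furniture and walls round the work are solid. World frame = base frame: x ahead of the robot, y to its left, z up, the work surface at z = 0. Lengths are in m, angles in degrees, forces in N, time in s.
With the tool pointing down it reaches from about 0.35 to 0.875 m from the base axis. Payload 4.2 kg.
Tool frame: the origin (TCP) lies where the fingers leave the gripper's body, on its centre line; the fingertips stand 70 mm ahead of it and the grasp point (between the pads) lies 51 mm ahead of it; z points along the fingers, y is the direction in which the jaws open and shut (so a half turn about z gives the same grasp; the last joint's range is limited). The gripper opens to 87 mm and grips with 3 to 60 N. Pads are 19 mm wide; open, the fingers measure 117 mm over their backs; the gripper's body (75 mm by 190 mm) begins 51 mm behind the grasp point.
Start: joints at [84.374, 22.042, 0.453, 0, -68.411, -14.817], TCP at [0.218, 0.586, 0.292] pointing down, gripper open.
Joint ranges: [-179.83, 179.83], [-69.29, 118.12], [-61.27, 80.66], [-181.25, 117.63], [-171.15, -9.14], [-177.46, 177.46]. Speed limits (degrees/s): [159.86, 159.86, 180, 180, 180, 180].

### API

Orientations are given as a 3x3 rotation matrix whose columns are the frame's x, y, z axes.
In Python, from station import sense, capture, camera_model, finish_job gives the robot as it stands.
- The arm moves only by the shell command python3 -m inch 'ROWS'. ROWS is JSON, a list of rows, each an object with "hand": the closure, from 0 (fully open) to 1 (shut); "slide": the shift along the world's x, y, z in cm, a list of three; "yaw": the turn about the world's z in rad. A call has 1 to 10 rows; each row is the pose to reach, as a shift and turn from the pose commanded when the call began; what a row does not reach only later rows make up. A row lasts 1/8 s, in which the tool goes at most 62.5 mm and 10.7 degrees, less where a joint would pass 70% of its speed; a pose out of reach is approached as far as the arm can. A call with a gripper value outside its range is refused whole. The fingers move at their own pace and stop on an object; the grip force is fixed at half the most. Time passes only in rows, so rows that repeat a pose let the fingers close. It gives the time, the measured TCP pose, the force and the opening at its end, in the units of the state.
- sense(): the state, without advancing time (a new reading comes with each control period).
- capture(name): name is "side" or "top" or "wrist"; returns the picture (480x640x3 uint8, blue, green, red); there is no depth.
- camera_model(name): a dict with "mtx" (3x3 intrinsics, pixels), "xyz" and "orientation" of the camera in the world; the wrist camera has in their place "tool_from_camera" (4x4, takes a point from camera to tool coordinates, whose origin is the TCP and whose axes are the flange's). Camera axes: x right, y up, looking along -z (the intrinsics and any distortion apply to the point x, -y, -z); pixel columns grow to the right and rows downward; lengths in m; the calibration is good to about 2 mm. A picture is of the moment at which its call begins: read the wrist's pose just before it. camera_model takes no time and is no camera call.
- finish_job(): hands the job in, once; it reports no verdict.
The state is a dict: "time_s": time; "joints": joint angles; "joint_velocities": joint speeds; "effort": joint torques, N m; "tcp_pos": TCP position; "ee_rot": TCP orientation; "wrist_force": force on the tool from outside, world axes, zero at the start; "moment": the same for the moment, N m; "gripper_width": opening from 0.0 (shut) to 1.0 (fully open).
Only numpy, scipy, OpenCV 4.12 (cv2) and the standard library are available. Lean on these libraries where they do the work, as an engineer would, in place of code of your own. Each camera call takes 0.05 s, during which the arm holds its last target. There are 200 camera calls.

### The job

The cores have passed inspection: take the blue-handled stamp and press it squarely on the sheet of the job pad until its spring die is fully pushed in, to mark the sheet. Then stand the stamp upright in the open-fronted slot of its grey rack, fully down and wholly inside the slot, and leave it there. Do not tip over the stamp, the sand core or the mug.

Things in the scene. Friction and masses are not known exactly. Their poses are not given: they have to be found in the camera images.
- stamp: Hand stamp standing on its die, 121 mm tall. Origin: centre of the die's underside at rest; z up, x along its long side, both ways round alike. Black body 56 (x) x 32 (y) mm, z 10 to 56 mm; the flat edge of its underside (z 10) is the shoulder. Blue handle 40 (x) x 26 (y) mm, z 56 to 121, rounded above 106: grasp across the 26 mm (along y) at z about 90. 0.23 kg.
- stamp_die (a joint): Travel of the sprung die (30 x 19 mm plate under the stamp, sticking out 10 mm below the shoulders) into the body, m: 0 at rest, 0.008 fully pushed in. The spring takes about 5 N to start and 10 N fully in, and pushes the die out again on release.
- job_pad: Job pad on a board, 105 (x) x 155 (y) mm, fixed to the bench; origin on the bench under its centre, x across its short side, y along its long side, z up. The sheet's surface is 10 mm above the bench; a clip about 14 mm high grips the middle of its +y end (stay off the last 20 mm of either end).
- stamp_rack: Grey rack with a blue stripe on each side, fixed to the bench on a dark plate 110 (x) x 86 (y) mm; origin on the bench under the slot's centre. The slot runs along x, open above and at its -x end (towards the robot), between two side walls 12 mm thick and a back wall 10 mm thick at +x; wall tops are roof-shaped (6 mm lead-in), highest point 48 mm above the bench.
- slot_centre (a point): Centre of the slot at the height of its two ledges, 16 mm above the bench; axes as the rack's. Slot 35 mm wide (y), 64 mm long (x -32 to +32). The stamp goes in with its long side along x; its shoulders rest on the ledges beside the walls, while the die hangs free in a groove 23 mm wide and 12 mm deep, so a seated stamp's origin is 10 mm below this point.
- sand_core: Beige sand core, a plain upright cylinder 28 mm across, 78 mm tall, loose; origin at the centre of its underside, z up. A bystander; it and the stamp may have swapped places.
- mug: White enamel mug, 84 mm across, 81 mm tall, loose; origin at its underside, z up. A bystander near the far right corner.

How it is judged:
By the outcome, as a careful person would: the job done as asked, in the order asked, and still so for the second after the job is handed in, with the robot touching nothing.
It also fails if it takes over 56 s, if anything falls off the work surface, if the arm or the gripper's body presses on something with over 40 N, if the wrist force passes 120 N, or if a joint passes its speed limit or range.

## Working session

There is one attempt and no reset: what is moved stays moved. The work goes in short steps, Python scripts to look and compute and a shell command to move; the robot and the scene stay as the last step left them, time stands still between calls to the robot, and variables do not carry over. Pictures are saved under pics/ and viewed, about 8 in all and at most 12, crops included, and the job is handed in when it is done.

```bash
mkdir -p pics; python3 - <<'E'
from station import *
import cv2,numpy as np
s=sense();print(s['tcp_pos'],np.round(s['ee_rot'],3).tolist(),s['gripper_width'],s['time_s'])
for n in('top','side'):
    cv2.imwrite(f'pics/{n}0.png',capture(n));m=camera_model(n);print(n,m)
print(camera_model('wrist'))
E
```

```text
[0.2181101  0.5852203  0.29113999] [[0.937, -0.349, -0.001], [-0.349, -0.937, -0.002], [0.0, 0.002, -1.0]] 1.0000373366904174 0.0
top {'mtx': array([[497.61919905,   0.        , 319.7412267 ],
       [  0.        , 497.61919905, 245.02990787],
       [  0.        ,   0.        ,   1.        ]]), 'xyz': array([ 0.43373976, -0.10714677,  1.06518226]), 'orientation': array([[ 0.02510695,  0.99451634, -0.10152285],
       [-0.99943045,  0.0272614 ,  0.01988971],
       [ 0.02254829,  0.10096566,  0.99463436]])}
side {'mtx': array([[502.16958541,   0.        , 313.96531851],
       [  0.        , 502.16958541, 247.68838202],
       [  0.        ,   0.        ,   1.        ]]), 'xyz': array([0.6703481 , 0.52280311, 0.71977723]), 'orientation': array([[-0.98478672, -0.12651979,  0.11911276],
       [ 0.1737006 , -0.69774171,  0.69497094],
       [-0.00481764,  0.70508812,  0.70910333]])}
{'mtx': array([[344.28310558,   0.        , 320.85696132],
       [  0.        , 344.28310558, 240.44080837],
       [  0.        ,   0.        ,   1.        ]]), 'tool_from_camera': array([[-5.64696674e-04,  9.67888339e-01,  2.51379879e-01,
         6.73343912e-02],
       [ 9.99999523e-01,  3.46305354e-04,  9.13006608e-04,
        -3.66371388e-04],
       [ 7.96634252e-04,  2.51380275e-01, -9.67888073e-01,
        -9.18176016e-02],
       [ 0.00000000e+00,  0.00000000e+00,  0.00000000e+00,
         1.00000000e+00]])}
```

View pics/top0.png

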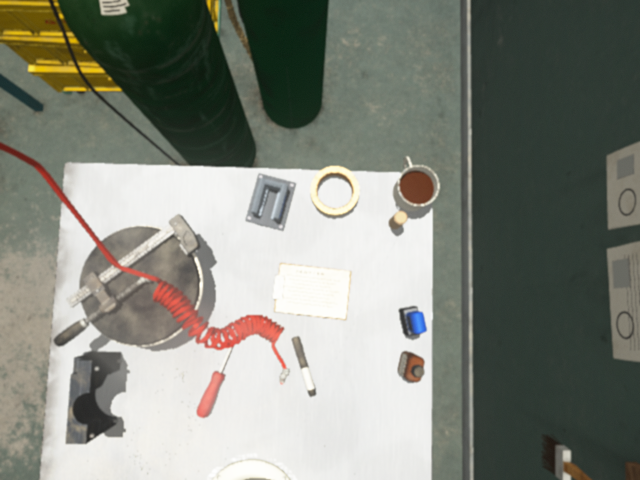

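View pics/side0.png

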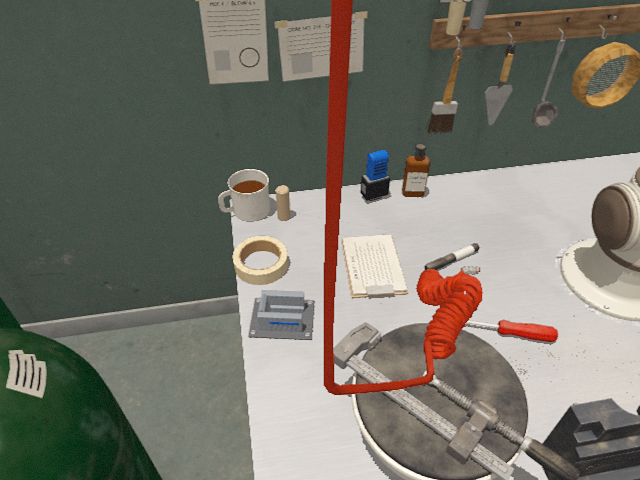

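The top view shows the stamp at about (413,321), the sheet at (313,291), the rack at (271,201), the core at (398,220), the mug at (417,187) and a bottle at (411,366). The side view shows a red air hose rising at column ~335, so I'll triangulate that before sweeping the arm.

```bash
cat > h.py <<'E'
from station import *
import cv2,numpy as np
def cam(n,s=None):
    m=camera_model(n)
    if n=='wrist':
        T=m['tool_from_camera'];R=np.array(s['ee_rot']);return m['mtx'],R@T[:3,3]+np.array(s['tcp_pos']),R@T[:3,:3]
    return m['mtx'],m['xyz'],m['orientation']
def ray(c,uv):
    K,p,R=c;d=np.linalg.inv(K)@[uv[0],uv[1],1];return p,R@[d[0],-d[1],-d[2]]
def onz(c,uv,z):
    p,d=ray(c,uv);return p+d*(z-p[2])/d[2]
def proj(c,P):
    K,p,R=c;q=R.T@(np.array(P)-p);q=K@[q[0],-q[1],-q[2]];return q[:2]/q[2]
def tri(c1,u1,c2,u2):
    p,d=ray(c1,u1);q,e=ray(c2,u2);t=np.linalg.lstsq(np.c_[d,-e],q-p,rcond=None)[0]
    a,b=p+t[0]*d,q+t[1]*e;return (a+b)/2,np.linalg.norm(a-b)
E
python3 - <<'E'
from h import *
np.set_printoptions(precision=3,suppress=True)
T,S=cam('top'),cam('side')
im=cv2.imread('pics/top0.png');si=cv2.imread('pics/side0.png')
# hose
hs=cv2.cvtColor(si,cv2.COLOR_BGR2HSV);rs=((hs[...,0]<6)|(hs[...,0]>174))&(hs[...,1]>150)
cs={r:np.nonzero(rs[r,300:370])[0].mean()+300 for r in range(0,380,10) if rs[r,300:370].any()}
for tp in [(2,147),(20,155),(40,172),(60,200),(80,227),(100,252),(118,266),(135,275),(150,282)]:
    best=min((tri(T,tp,S,(c,r))[1],r) for r,c in cs.items());print('hose',tp,best,tri(T,tp,S,(cs[best[1]],best[1]))[0])
def mask(img,lo,hi,box):
    h=cv2.cvtColor(img,cv2.COLOR_BGR2HSV);m=cv2.inRange(h,lo,hi);z=np.zeros_like(m);x0,y0,x1,y1=box;z[y0:y1,x0:x1]=m[y0:y1,x0:x1]
    c=max(cv2.findContours(z,0,2)[0],key=cv2.contourArea);return c
b=mask(im,(105,120,60),(130,255,255),(380,290,440,345));r=cv2.minAreaRect(b);print('blue top',r,onz(T,r[0],.11))
b=mask(si,(105,120,60),(130,255,255),(350,130,400,190));x=cv2.minAreaRect(b);print('blue side',x,tri(T,r[0],S,x[0]))
print('stamp base guess side',onz(S,(375,196),0))
for n,c,z in [('core',(398,217),.078),('mug',(417,187),.08),('bottle',(416,369),.1),('pad',(313,291),.01),('rack',(271,201),0),('tape',(335,191),.02)]:print(n,onz(T,c,z))
g=mask(im,(0,0,0),(179,14,255),(0,0,640,480))
print('pad corners',[onz(T,c,.01) for c in [(281,263),(352,268),(347,320),(275,311)]])
print('wall floor-ish',onz(T,(466,300),0),'table edge',onz(T,(432,300),0))
E
```

```text
hose (2, 147) (np.float64(0.0003207514179113158), 350) [0.624 0.315 0.396]
hose (20, 155) (np.float64(0.0007751051331084263), 370) [0.623 0.311 0.361]
hose (40, 172) (np.float64(0.012639205380815482), 370) [0.613 0.295 0.331]
hose (60, 200) (np.float64(0.04341029208011521), 370) [0.593 0.278 0.293]
hose (80, 227) (np.float64(0.07554903445094378), 370) [0.572 0.258 0.255]
hose (100, 252) (np.float64(0.09983167771979506), 40) [0.523 0.103 0.536]
hose (118, 266) (np.float64(0.10902766302789003), 0) [0.512 0.073 0.56 ]
hose (135, 275) (np.float64(0.11374892677406402), 0) [0.506 0.057 0.554]
hose (150, 282) (np.float64(0.11706397806042748), 0) [0.501 0.043 0.55 ]
blue top ((417.1183166503906, 322.0684814453125), (22.094572067260742, 13.97819709777832), 75.0685806274414) [ 0.389 -0.316  0.11 ]
blue side ((376.803466796875, 164.858642578125), (21.010507583618164, 31.142057418823242), 4.763641834259033) (array([ 0.388, -0.322,  0.084]), np.float64(0.0010331329921782352))
stamp base guess side [ 0.386 -0.32   0.   ]
core [ 0.596 -0.283  0.078]
mug [ 0.658 -0.321  0.08 ]
bottle [ 0.299 -0.316  0.1  ]
pad [ 0.444 -0.116  0.01 ]
rack [ 0.635 -0.02   0.   ]
tape [ 0.657 -0.158  0.02 ]
pad corners [array([ 0.501, -0.047,  0.01 ]), array([ 0.494, -0.198,  0.01 ]), array([ 0.385, -0.19 ,  0.01 ]), array([ 0.4  , -0.038,  0.01 ])]
wall floor-ish [ 0.433 -0.445  0.   ] table edge [ 0.431 -0.372  0.   ]
```

```bash
python3 -m inch '[{"hand":0,"slide":[-5,-18.5,11],"yaw":0.1},{"hand":0,"slide":[-5,-18.5,11],"yaw":0.2},{"hand":0,"slide":[-5,-18.5,11],"yaw":0.356},{"hand":0,"slide":[-5,-18.5,11],"yaw":0.356},{"hand":0,"slide":[11,-32.5,13],"yaw":0.356},{"hand":0,"slide":[11,-32.5,13],"yaw":0.356},{"hand":0,"slide":[11,-32.5,13],"yaw":0.356},{"hand":0,"slide":[11,-32.5,13],"yaw":0.356},{"hand":0,"slide":[11,-32.5,13],"yaw":0.356}]'
```

```text
time_s: 1.23
tcp_pos: [0.329, 0.2594, 0.422]
ee_rot: [[1.0, -0.004, -0.0], [-0.004, -1.0, -0.0], [-0.0, 0.0, -1.0]]
wrist_force: [-0.3, -0.0, -0.2]
gripper_width: 0.999
```

```bash
python3 -m inch '[{"hand":0,"slide":[9,-21,0],"yaw":0},{"hand":0,"slide":[9,-21,0],"yaw":0},{"hand":0,"slide":[9,-21,0],"yaw":0},{"hand":0,"slide":[7,-41,0],"yaw":0},{"hand":0,"slide":[7,-41,0],"yaw":0},{"hand":0,"slide":[7,-41,0],"yaw":0},{"hand":0,"slide":[5,-57,-12],"yaw":0},{"hand":0,"slide":[5,-57,-12],"yaw":0},{"hand":0,"slide":[5,-57,-12],"yaw":0},{"hand":0,"slide":[5,-57,-12],"yaw":0}]'
python3 -m inch '[{"hand":0,"slide":[0,0,0],"yaw":0},{"hand":0,"slide":[0,0,0],"yaw":0}]'
python3 - <<'E'
from h import *
s=sense();cv2.imwrite('pics/w1.png',capture('wrist'));np.save('w1.npy',[*s['tcp_pos'],*np.array(s['ee_rot']).ravel()]);print(s['tcp_pos'],s['joints'])
E
```

```text
time_s: 2.48
tcp_pos: [0.3781, -0.3102, 0.3008]
ee_rot: [[1.0, -0.0, -0.001], [-0.0, -1.0, 0.001], [-0.001, -0.001, -1.0]]
wrist_force: [0.7, -0.1, 0.6]
gripper_width: 0.998
time_s: 2.72
tcp_pos: [0.3787, -0.3088, 0.3022]
ee_rot: [[1.0, -0.0, -0.0], [-0.0, -1.0, 0.0], [-0.0, -0.0, -1.0]]
wrist_force: [-0.0, 0.4, 0.0]
gripper_width: 1.001
[ 0.37873056 -0.30877139  0.3022026 ] [-2.01027875e+01  8.21757312e+00 -1.71527612e+01 -3.06958712e-03
 -6.46479611e+01  1.10096815e+02]
```

View pics/w1.png

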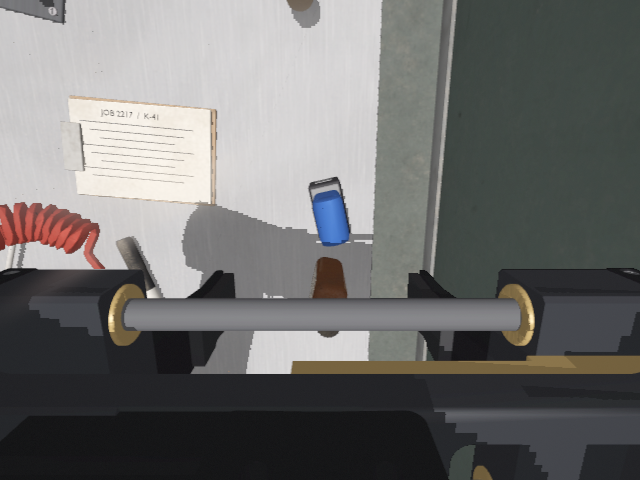

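The stamp is upright, with its blue handle at about (331,217) and rotated about 10° in view; the bottle is at (330,290). I'll put the camera straight above the stamp to measure its yaw and centre.

```bash
python3 -m inch '[{"hand":0,"slide":[-5.7,-1.0,-2],"yaw":0},{"hand":0,"slide":[-5.7,-1.0,-2],"yaw":0},{"hand":0,"slide":[-5.7,-1.0,-2],"yaw":0},{"hand":0,"slide":[-5.7,-1.0,-2],"yaw":0}]'
python3 - <<'E'
from h import *
np.set_printoptions(precision=4,suppress=True)
s=sense();im=capture('wrist');C=cam('wrist',s);print(s['tcp_pos'],C[1])
h=cv2.cvtColor(im,cv2.COLOR_BGR2HSV)
big=cv2.resize(im[80:240,240:420],None,fx=3.3,fy=3.3,interpolation=cv2.INTER_NEAREST);cv2.imwrite('pics/w2.png',big)
m=cv2.inRange(h,(105,120,40),(130,255,255));c=max(cv2.findContours(m,0,1)[0],key=cv2.contourArea)
r=cv2.minAreaRect(c);print(r)
for z in(.106,.121):
    P=np.array([onz(C,p[0],z)[:2] for p in c],np.float32);q=cv2.minAreaRect(P);print(z,q)
box=im[80:240,240:420];hh=h[80:240,240:420]
E
```

```text
time_s: 3.28
tcp_pos: [0.3227, -0.3191, 0.2834]
ee_rot: [[1.0, 0.001, 0.003], [0.001, -1.0, -0.001], [0.003, 0.001, -1.0]]
wrist_force: [-0.0, -0.3, -0.7]
gripper_width: 1.0
[ 0.3227 -0.3191  0.2834] [ 0.39   -0.3183  0.3754]
((317.8077087402344, 152.5384521484375), (55.5008659362793, 34.3203239440918), 78.69007110595703)
0.106 ((0.38928067684173584, -0.3161415159702301), (0.040777139365673065, 0.02579917572438717), 11.896624565124512)
0.121 ((0.38932159543037415, -0.3162602186203003), (0.03850633651018143, 0.024362508207559586), 11.896577835083008)
```

View pics/w2.png

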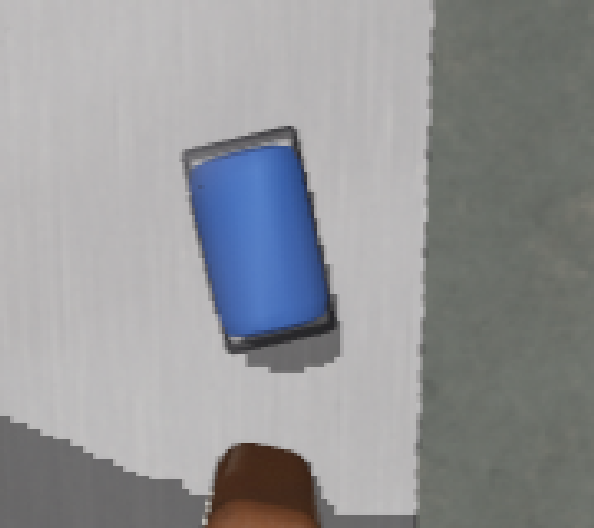

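```bash
python3 -m inch '[{"hand":0,"slide":[5,0.2,0],"yaw":0.12},{"hand":0,"slide":[6.7,0.3,-2],"yaw":0.208},{"hand":0,"slide":[6.7,0.3,-4],"yaw":0.208},{"hand":0,"slide":[6.7,0.3,-7],"yaw":0.208},{"hand":0,"slide":[6.7,0.3,-11],"yaw":0.208},{"hand":0,"slide":[6.7,0.3,-14.1],"yaw":0.208},{"hand":0,"slide":[6.7,0.3,-14.1],"yaw":0.208},{"hand":0,"slide":[6.7,0.3,-14.1],"yaw":0.208}]'
python3 -m inch '[{"hand":1,"slide":[0,0,0],"yaw":0},{"hand":1,"slide":[0,0,0],"yaw":0},{"hand":1,"slide":[0,0,0],"yaw":0},{"hand":1,"slide":[0,0,0],"yaw":0},{"hand":1,"slide":[0,0,0],"yaw":0},{"hand":1,"slide":[0,0,0],"yaw":0},{"hand":1,"slide":[0,0,0],"yaw":0},{"hand":1,"slide":[0,0,0],"yaw":0}]'
```

```text
time_s: 4.32
tcp_pos: [0.3896, -0.3167, 0.1424]
ee_rot: [[0.978, 0.207, 0.002], [0.207, -0.978, -0.001], [0.002, 0.002, -1.0]]
wrist_force: [0.3, 0.1, -0.0]
gripper_width: 0.999
time_s: 5.32
tcp_pos: [0.3883, -0.3164, 0.1412]
ee_rot: [[0.979, 0.206, -0.0], [0.206, -0.979, 0.0], [-0.0, -0.0, -1.0]]
wrist_force: [0.2, 0.3, 0.3]
gripper_width: 0.296
```

Gripped (opening 25.8 mm). I'll lift straight up and get the pad pose from the earlier wrist picture.

```bash
python3 -m inch '[{"hand":1,"slide":[0,0,1],"yaw":0},{"hand":1,"slide":[0,0,5],"yaw":0},{"hand":1,"slide":[0,0,10],"yaw":0},{"hand":1,"slide":[0,0,12],"yaw":0},{"hand":1,"slide":[0,0,12],"yaw":0}]'
python3 - <<'E'
from h import *
np.set_printoptions(precision=4,suppress=True)
def pad(im,C,lo,box,n):
    h=cv2.cvtColor(im,cv2.COLOR_BGR2HSV);x0,y0,x1,y1=box
    m=np.zeros(h.shape[:2],np.uint8);m[y0:y1,x0:x1]=cv2.inRange(h,lo,(40,255,255))[y0:y1,x0:x1]
    m=cv2.morphologyEx(m,3,np.ones((9,9)));m=cv2.morphologyEx(m,2,np.ones((5,5)))
    c=max(cv2.findContours(m,0,1)[0],key=cv2.contourArea);P=np.array([onz(C,p[0],.01)[:2] for p in c],np.float32);print(n,cv2.minAreaRect(P),cv2.contourArea(c))
v=np.load('w1.npy');C=cam('wrist',dict(tcp_pos=v[:3],ee_rot=v[3:].reshape(3,3)))
pad(cv2.imread('pics/w1.png'),C,(8,18,150),(40,70,240,230),'w')
pad(cv2.imread('pics/top0.png'),cam('top'),(8,12,150),(260,250,365,330),'t')
print([onz(C,c,.01) for c in[(70,96),(215,109),(209,204),(78,194)]])
print(sense()['wrist_force'],sense()['gripper_width'])
E
```

```text
time_s: 5.95
tcp_pos: [0.3887, -0.3165, 0.2631]
ee_rot: [[0.979, 0.206, 0.004], [0.206, -0.979, -0.001], [0.004, 0.002, -1.0]]
wrist_force: [0.3, 0.4, -2.5]
gripper_width: 0.298
w ((0.44439268112182617, -0.12668253481388092), (0.13234084844589233, 0.10265263170003891), 85.54302978515625) 4517.0
t ((0.4892415702342987, -0.10999506711959839), (0.05901212990283966, 0.016864940524101257), 85.17008972167969) 179.0
[array([ 0.5021, -0.0467,  0.01  ]), array([ 0.4893, -0.1966,  0.01  ]), array([ 0.3891, -0.182 ,  0.01  ]), array([ 0.4004, -0.0369,  0.01  ])]
[ 0.3452  0.3814 -2.4997] 0.29758130598409593
```

```bash
python3 -m inch '[{"hand":1,"slide":[1.5,5,0],"yaw":-0.1},{"hand":1,"slide":[3,10,0],"yaw":-0.2},{"hand":1,"slide":[4.2,15,0],"yaw":-0.286},{"hand":1,"slide":[5.5,19.6,0],"yaw":-0.286},{"hand":1,"slide":[5.5,19.6,-4],"yaw":-0.286},{"hand":1,"slide":[5.5,19.6,-8],"yaw":-0.286},{"hand":1,"slide":[5.5,19.6,-10],"yaw":-0.286},{"hand":1,"slide":[5.5,19.6,-10],"yaw":-0.286},{"hand":1,"slide":[5.5,19.6,-10],"yaw":-0.286}]'
python3 - <<'E'
from h import *
a=capture('side')[190:330,290:470];b=capture('top')[230:350,240:400]
cv2.imwrite('pics/p1.png',np.vstack([cv2.resize(a,(500,389)),cv2.resize(b,(500,375))])[:600] if 0 else np.hstack([cv2.resize(a,(400,311)),cv2.resize(b,(400,311))]))
E
```

```text
time_s: 7.08
tcp_pos: [0.4435, -0.1204, 0.1615]
ee_rot: [[0.997, -0.079, 0.0], [-0.079, -0.997, -0.0], [0.0, 0.0, -1.0]]
wrist_force: [-0.2, -0.5, -1.3]
gripper_width: 0.298
```

View pics/p1.png

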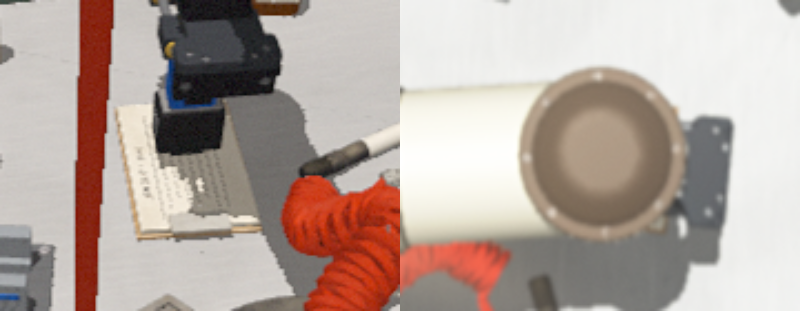

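The stamp is upright over the middle of the sheet, clear of the clip. Pressing in stages.

```bash
python3 -m inch '[{"hand":1,"slide":[0,0,-0.8],"yaw":0},{"hand":1,"slide":[0,0,-1.1],"yaw":0},{"hand":1,"slide":[0,0,-1.3],"yaw":0},{"hand":1,"slide":[0,0,-1.5],"yaw":0},{"hand":1,"slide":[0,0,-1.6],"yaw":0},{"hand":1,"slide":[0,0,-1.6],"yaw":0},{"hand":1,"slide":[0,0,-1.6],"yaw":0}]'
python3 -m inch '[{"hand":1,"slide":[0,0,-0.1],"yaw":0},{"hand":1,"slide":[0,0,-0.2],"yaw":0},{"hand":1,"slide":[0,0,-0.2],"yaw":0}]'
```

```text
time_s: 8.05
tcp_pos: [0.4433, -0.1204, 0.1459]
ee_rot: [[0.997, -0.078, 0.0], [-0.078, -0.997, -0.0], [0.0, 0.0, -1.0]]
wrist_force: [-2.4, 1.0, 6.2]
gripper_width: 0.298
time_s: 8.43
tcp_pos: [0.4433, -0.1204, 0.144]
ee_rot: [[0.997, -0.078, 0.0], [-0.078, -0.997, -0.0], [0.0, 0.0, -1.0]]
wrist_force: [-3.7, 0.2, 7.5]
gripper_width: 0.294
```

```bash
python3 -m inch '[{"hand":1,"slide":[0,0,-0.1],"yaw":0},{"hand":1,"slide":[0,0,-0.1],"yaw":0}]'
python3 -m inch '[{"hand":1,"slide":[0,0,-0.1],"yaw":0},{"hand":1,"slide":[0,0,-0.1],"yaw":0}]'
```

```text
time_s: 8.68
tcp_pos: [0.4433, -0.1204, 0.1432]
ee_rot: [[0.997, -0.078, 0.0], [-0.078, -0.997, -0.0], [0.0, 0.0, -1.0]]
wrist_force: [-3.6, 1.2, 9.1]
gripper_width: 0.294
time_s: 8.93
tcp_pos: [0.4435, -0.1205, 0.1432]
ee_rot: [[0.997, -0.078, 0.001], [-0.078, -0.997, -0.001], [0.001, 0.001, -1.0]]
wrist_force: [-5.9, 1.7, 15.2]
gripper_width: 0.299
```

The jump in stiffness, with about 17 N net and z no longer dropping, shows the die at its stop. I'll press slightly more, hold, then lift slowly.

```bash
python3 -m inch '[{"hand":1,"slide":[0,0,-0.05],"yaw":0},{"hand":1,"slide":[0,0,-0.05],"yaw":0},{"hand":1,"slide":[0,0,-0.05],"yaw":0}]'
python3 -m inch '[{"hand":1,"slide":[0,0,0.5],"yaw":0},{"hand":1,"slide":[0,0,1.2],"yaw":0},{"hand":1,"slide":[0,0,3],"yaw":0},{"hand":1,"slide":[0,0,7],"yaw":0},{"hand":1,"slide":[0,0,12],"yaw":0},{"hand":1,"slide":[0,0,16],"yaw":0},{"hand":1,"slide":[0,0,16],"yaw":0}]'
python3 - <<'E'
from h import *
cv2.imwrite('pics/s2.png',cv2.resize(capture('side')[130:340,230:470],None,fx=2.5,fy=2.5))
s=sense();cv2.imwrite('pics/w3.png',capture('wrist'));np.save('w3.npy',[*s['tcp_pos'],*np.array(s['ee_rot']).ravel()]);print(s['tcp_pos'],s['wrist_force'])
E
```

```text
time_s: 9.3
tcp_pos: [0.4435, -0.1205, 0.1431]
ee_rot: [[0.997, -0.077, 0.001], [-0.077, -0.997, -0.001], [0.001, 0.001, -1.0]]
wrist_force: [-6.2, 2.3, 18.4]
gripper_width: 0.294
time_s: 10.18
tcp_pos: [0.4448, -0.1203, 0.3037]
ee_rot: [[0.997, -0.079, 0.008], [-0.079, -0.997, 0.0], [0.008, -0.001, -1.0]]
wrist_force: [-1.0, -0.0, -3.3]
gripper_width: 0.294
[ 0.44345028 -0.12019472  0.30128032] [-0.26061997 -0.35776633 -2.49008151]
```

View pics/s2.png

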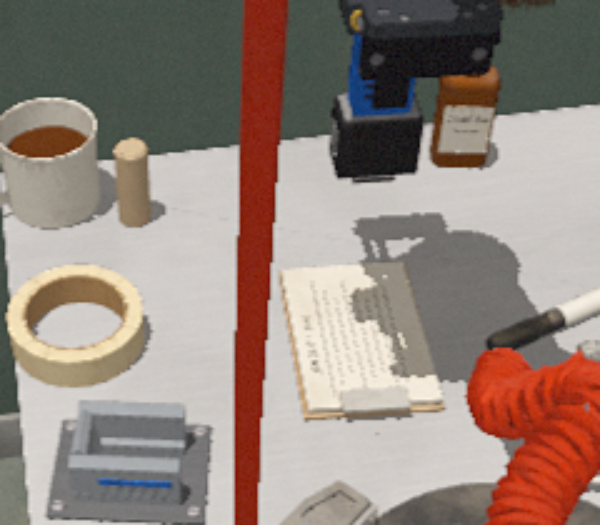

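View pics/w3.png

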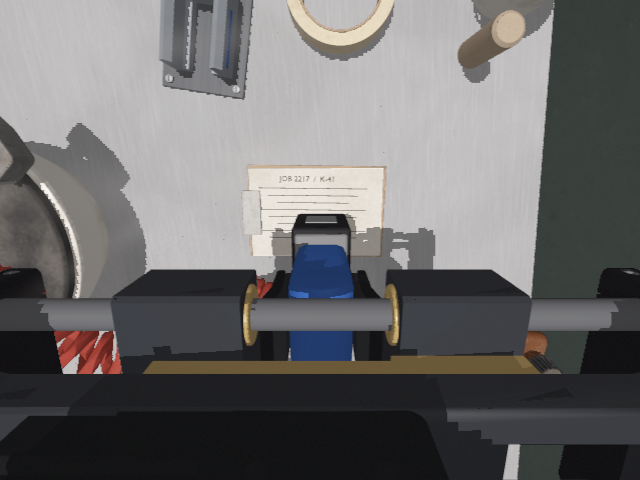

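Side view: mug, core and bottle all stand, and the stamp hangs upright in the grip. The rack is at the top-left of the wrist view, (165–250, 0–95), so I'll move so it lies under the camera.

```bash
python3 -m inch '[{"hand":1,"slide":[5,4,0],"yaw":0},{"hand":1,"slide":[9,7.5,0],"yaw":0},{"hand":1,"slide":[11.5,10,0],"yaw":0},{"hand":1,"slide":[11.5,10,0],"yaw":0},{"hand":1,"slide":[11.5,10,0],"yaw":0},{"hand":1,"slide":[11.5,10,0],"yaw":0}]'
python3 - <<'E'
from h import *
s=sense();cv2.imwrite('pics/w4.png',capture('wrist'));np.save('w4.npy',[*s['tcp_pos'],*np.array(s['ee_rot']).ravel()]);print(s['tcp_pos'],s['ee_rot'],s['wrist_force'])
cv2.imwrite('pics/w4c.png',cv2.resize(cv2.imread('pics/w4.png')[60:260,200:440],None,fx=3,fy=3,interpolation=cv2.INTER_NEAREST))
E
```

```text
time_s: 11.02
tcp_pos: [0.5574, -0.0211, 0.3001]
ee_rot: [[0.997, -0.08, -0.002], [-0.08, -0.997, -0.0], [-0.002, 0.0, -1.0]]
wrist_force: [-0.6, -0.6, -2.7]
gripper_width: 0.298
[ 0.55738288 -0.0210714   0.30010493] [[ 9.96825694e-01 -7.95992183e-02 -1.58098421e-03]
 [-7.95996972e-02 -9.96826880e-01 -2.42253915e-04]
 [-1.55668434e-03  3.67330791e-04 -9.99998721e-01]] [-0.64261876 -0.5527971  -2.74398872]
```

View pics/w4c.png

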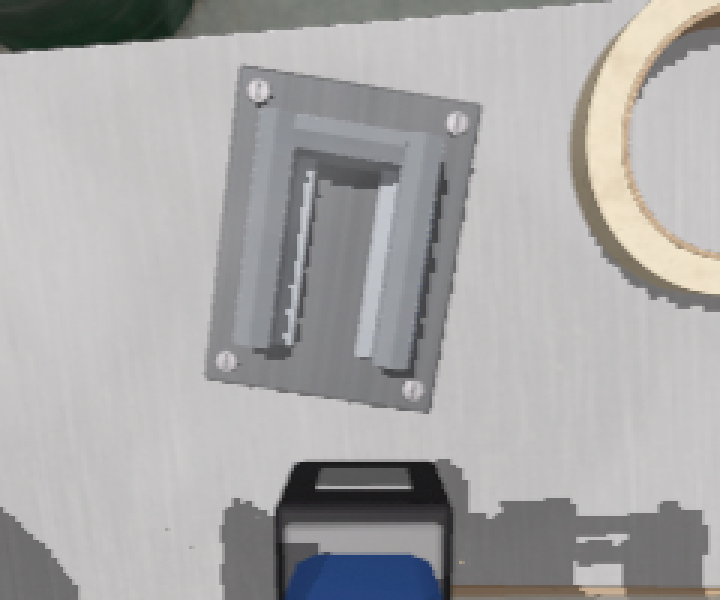

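```bash
python3 - <<'E'
from h import *
np.set_printoptions(precision=4,suppress=True)
v=np.load('w4.npy');C=cam('wrist',dict(tcp_pos=v[:3],ee_rot=v[3:].reshape(3,3)))
f=lambda p,z:onz(C,(p[0]/3+200-1/3,p[1]/3+60-1/3),z)[:2]
a=lambda d:np.degrees(np.arctan2(d[1],d[0]))
TL,TR,BR,BL=[f(p,.004) for p in[(241,66),(482,104),(431,412),(205,378)]]
print('plate c',(TL+TR+BR+BL)/4,'yaw',a(TL-BL),a(TR-BR),a(TL-TR)-90,a(BL-BR)-90,'len',np.linalg.norm(TL-BL),np.linalg.norm(TL-TR))
l1,l0,r1,r0=[f(p,.016) for p in[(316,170),(293,345),(397,187),(373,357)]]
l1,l0,r1,r0=[f(p,.016) for p in[(317,170),(294,345),(381,186),(356,356)]]
print('groove c',(l1+l0+r1+r0)/4,'yaw',a(l1-l0),a(r1-r0),'wid',np.linalg.norm(l0-r0),np.linalg.norm(l1-r1))
# wall outer extents at ridge-less outer edges + screws
s=[f(p,.006) for p in[(259,91),(457,123),(414,390),(226,361)]];print('screws c',sum(s)/4,a(s[0]-s[3]),a(s[1]-s[2]))
# automated: long line segments in rack area
g=cv2.cvtColor(cv2.imread('pics/w4.png'),6)[75:200,265:365]
L,w,_,_=cv2.createLineSegmentDetector().detect(g)
for q in L[:,0]:
    if np.hypot(q[2]-q[0],q[3]-q[1])>35: print((q+[265,75,265,75]).round(1), [round(a(f0(1)) ,1) for f0 in [lambda k:onz(C,(q[0]+265,q[1]+75),.03)-onz(C,(q[2]+265,q[3]+75),.03)]])
E
```

```text
plate c [ 0.6349 -0.0177] yaw -13.413226669886722 -13.072137995252133 -12.914637502059435 -13.133428684048141 len 0.10852328932281391 0.08471907251562555
groove c [ 0.6278 -0.0164] yaw -13.158542987654195 -13.175938212341086 wid 0.02253972756385712 0.022629201446798787
screws c [ 0.6349 -0.0175] -13.53965681951339 -13.099806611204984
[296.9 173.1 304.5 116.7] [np.float64(166.7)]
[340.7 197.4 269.3 186.4] [np.float64(-103.3)]
[300.6 120.8 295.8 160.6] [np.float64(-12.7)]
[357.  116.7 343.4 195.7] [np.float64(-13.5)]
[280.4  80.5 359.3  93.7] [np.float64(76.6)]
[335.3 180.8 345.9 114.4] [np.float64(166.8)]
[325.6 124.2 317.7 177. ] [np.float64(-13.4)]
[267.5 184.4 278.7  82.9] [np.float64(166.9)]
[289.1 172.  297.2 109.4] [np.float64(166.6)]
[322.9 176.8 331.3 123. ] [np.float64(166.5)]
[340.5 104.  299.3  97. ] [np.float64(-103.7)]
[298.3 102.3 333.1 108. ] [np.float64(76.7)]
[285.7  98.  277.1 171.9] [np.float64(-13.1)]
[335.3 144.3 341.4 105.6] [np.float64(166.7)]
```

```bash
python3 - <<'E'
from h import *
v=np.load('w4.npy');R=v[3:].reshape(3,3);C=cam('wrist',dict(tcp_pos=v[:3],ee_rot=R))
for p,z in[((275,508),.085),((453,508),.085),((295,462),.131),((435,462),.131)]:
    print((R.T@(onz(C,(p[0]/3+200,p[1]/3+60),v[2]-z)-v[:3])).round(4))
E
python3 -m inch '[{"hand":1,"slide":[4,0.3,0],"yaw":-0.1},{"hand":1,"slide":[7.2,0.5,-2],"yaw":-0.152},{"hand":1,"slide":[7.2,0.5,-6],"yaw":-0.152},{"hand":1,"slide":[7.2,0.5,-9],"yaw":-0.152},{"hand":1,"slide":[7.2,0.5,-9.8],"yaw":-0.152},{"hand":1,"slide":[7.2,0.5,-9.8],"yaw":-0.152},{"hand":1,"slide":[7.2,0.5,-9.8],"yaw":-0.152},{"hand":1,"slide":[7.2,0.5,-9.8],"yaw":-0.152}]'
python3 - <<'E'
from h import *
cv2.imwrite('pics/s3.png',cv2.resize(capture('side')[230:350,230:340],None,fx=4,fy=4))
cv2.imwrite('pics/w5.png',capture('wrist'));print(sense()['tcp_pos'])
im=cv2.imread('pics/w5.png')[120:360,180:460];b=cv2.imread('pics/s3.png')
cv2.imwrite('pics/c5.png',np.hstack([cv2.resize(im,(440,377)),cv2.resize(b,(346,377))]))
E
```

```text
[ 0.0276 -0.0161  0.085 ]
[0.0276 0.0151 0.085 ]
[ 0.0276 -0.0156  0.131 ]
[0.0276 0.015  0.131 ]
time_s: 12.08
tcp_pos: [0.6308, -0.0153, 0.2043]
ee_rot: [[0.973, -0.229, 0.003], [-0.229, -0.974, 0.0], [0.003, -0.001, -1.0]]
wrist_force: [-0.7, -0.0, -2.7]
gripper_width: 0.297
[ 0.63052577 -0.01530236  0.20378056]
```

View pics/c5.png

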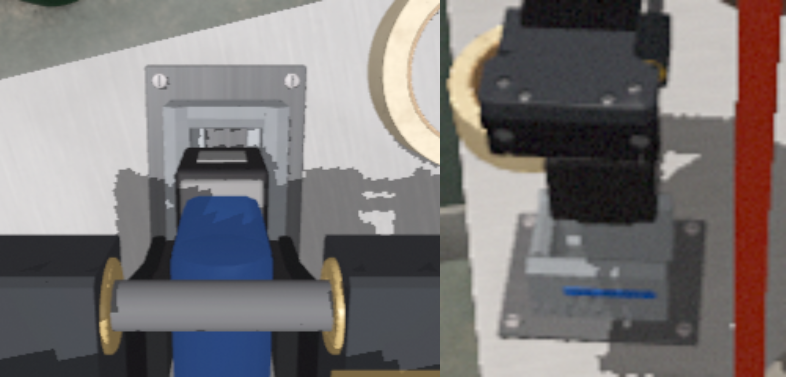

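```bash
python3 - <<'E'
from h import *
np.set_printoptions(precision=4,suppress=True)
s=sense();print(s['tcp_pos'],s['time_s'])
im=cv2.imread('pics/w5.png');C=cam('wrist',s);R=np.array(s['ee_rot']);t=np.array(s['tcp_pos'])
tl=lambda p,z:R.T@(onz(C,p,z)-t)
g=cv2.cvtColor(im,6);x0,y0,x1,y1=265,155,380,290
L=cv2.createLineSegmentDetector().detect(g[y0:y1,x0:x1])[0][:,0]+[x0,y0,x0,y0]
for q in L:
    if abs(q[3]-q[1])>9 and abs(q[2]-q[0])<.35*abs(q[3]-q[1]): print(q.round(1),*[(tl(q[:2],z)[1]*1e3).round(1) for z in(.004,.016,.048)])
print('screws',tl((180+160/1.571,120+80/1.571),.006),tl((180+292/1.571,120+80/1.571),.006))
E
```

```text
[ 0.6305 -0.0153  0.2038] 12.175
[347.  264.4 346.8 230.6] 22.5 21.6 19.0
[291.6 268.2 290.5 235.6] -26.9 -25.9 -23.0
[370.  263.1 369.1 285.7] 42.9 41.1 36.4
[284.4 238.1 284.5 248.1] -32.6 -31.3 -27.7
[269.9 289.2 277.2 268.2] -47.1 -45.2 -40.1
[374.8 163.1 372.4 226.9] 43.9 42.1 37.2
[284.9 249.4 285.1 271.9] -32.5 -31.1 -27.6
[344.1 210.6 344.4 200.6] 19.1 18.3 16.2
[361.2 266.9 362.  231.8] 35.2 33.7 29.8
[273.7 229.4 271.4 163.1] -41.7 -40.0 -35.5
[350.9 235.6 350.  264.4] 25.5 24.4 21.5
[347.6 196.9 347.2 210.6] 21.9 21.0 18.5
[361.5 230.7 363.2 189.3] 34.5 33.1 29.2
[294.4 241.9 294.4 263.1] -23.9 -23.0 -20.4
[372.  234.3 370.8 261.9] 43.8 42.0 37.1
[275.2 268.1 273.9 234.3] -41.6 -39.9 -35.4
[283.1 189.3 284.2 229.4] -32.5 -31.2 -27.7
[353.  288.2 350.5 272.9] 28.3 27.1 24.0
[290.7 272.9 287.6 288.3] -27.8 -26.7 -23.7
[355.6 219.4 355.6 190.6] 29.2 28.0 24.7
[291.2 213.1 290.4 190.6] -26.2 -25.2 -22.3
screws [ 0.0515 -0.033   0.1979] [0.0515 0.0364 0.1978]
```

Rack centre is about 1.2 mm to tool +y (wall ridges and plate edges agree), and 1.2 mm back in x. Correcting by (-1.5, -1.0) mm and lowering.

```bash
python3 -m inch '[{"hand":1,"slide":[-0.15,-0.1,0],"yaw":0},{"hand":1,"slide":[-0.15,-0.1,-0.5],"yaw":0},{"hand":1,"slide":[-0.15,-0.1,-1.2],"yaw":0},{"hand":1,"slide":[-0.15,-0.1,-2],"yaw":0},{"hand":1,"slide":[-0.15,-0.1,-2.8],"yaw":0},{"hand":1,"slide":[-0.15,-0.1,-3.3],"yaw":0},{"hand":1,"slide":[-0.15,-0.1,-3.3],"yaw":0},{"hand":1,"slide":[-0.15,-0.1,-3.3],"yaw":0}]'
```

```text
time_s: 13.18
tcp_pos: [0.629, -0.0163, 0.17]
ee_rot: [[0.974, -0.229, 0.001], [-0.229, -0.974, 0.0], [0.001, -0.0, -1.0]]
wrist_force: [0.6, 0.5, -1.6]
gripper_width: 0.297
```

```bash
python3 -m inch '[{"hand":1,"slide":[0,0,-0.8],"yaw":0},{"hand":1,"slide":[0,0,-1.4],"yaw":0},{"hand":1,"slide":[0,0,-1.9],"yaw":0},{"hand":1,"slide":[0,0,-1.9],"yaw":0},{"hand":1,"slide":[0,0,-1.9],"yaw":0}]'
```

```text
time_s: 13.8
tcp_pos: [0.6289, -0.0164, 0.1508]
ee_rot: [[0.974, -0.229, 0.0], [-0.229, -0.974, -0.0], [0.0, -0.0, -1.0]]
wrist_force: [-0.2, 0.0, -1.4]
gripper_width: 0.296
```

No contact forces. Down the last ~4 mm.

```bash
python3 -m inch '[{"hand":1,"slide":[0,0,-0.2],"yaw":0},{"hand":1,"slide":[0,0,-0.35],"yaw":0},{"hand":1,"slide":[0,0,-0.35],"yaw":0}]'
python3 -m inch '[{"hand":1,"slide":[0,0,-0.1],"yaw":0},{"hand":1,"slide":[0,0,-0.1],"yaw":0}]'
```

```text
time_s: 14.18
tcp_pos: [0.6288, -0.0163, 0.1474]
ee_rot: [[0.973, -0.229, 0.0], [-0.229, -0.973, 0.0], [0.0, -0.0, -1.0]]
wrist_force: [-0.2, 0.6, -1.1]
gripper_width: 0.299
time_s: 14.42
tcp_pos: [0.6289, -0.0164, 0.1473]
ee_rot: [[0.974, -0.228, 0.001], [-0.228, -0.974, -0.0], [0.001, -0.0, -1.0]]
wrist_force: [-3.3, 0.9, 4.8]
gripper_width: 0.296
```

Contact at z 0.147, as predicted for seated. Release, rise and check.

```bash
python3 -m inch '[{"hand":0.4,"slide":[0,0,0],"yaw":0},{"hand":0.3,"slide":[0,0,0],"yaw":0},{"hand":0,"slide":[0,0,0],"yaw":0},{"hand":0,"slide":[0,0,0],"yaw":0},{"hand":0,"slide":[0,0,0],"yaw":0},{"hand":0,"slide":[0,0,0],"yaw":0}]'
python3 -m inch '[{"hand":0,"slide":[0,0,2],"yaw":0},{"hand":0,"slide":[0,0,6],"yaw":0},{"hand":0,"slide":[0,0,11],"yaw":0},{"hand":0,"slide":[0,0,15],"yaw":0},{"hand":0,"slide":[-5,-1,15],"yaw":0},{"hand":0,"slide":[-7,-1,15],"yaw":0},{"hand":0,"slide":[-7,-1,15],"yaw":0},{"hand":0,"slide":[-7,-1,15],"yaw":0}]'
python3 - <<'E'
from h import *
s=sense();w=capture('wrist');C=cam('wrist',s);c5=capture('side')
h=cv2.cvtColor(w,40);m=cv2.inRange(h,(105,120,40),(130,255,255));c=max(cv2.findContours(m,0,1)[0],key=cv2.contourArea)
print(cv2.minAreaRect(np.array([onz(C,p[0],.112)[:2] for p in c],np.float32)),s['time_s'])
cv2.imwrite('pics/f.png',np.hstack([cv2.resize(w[50:270,200:440],(400,367)),cv2.resize(c5[140:360,200:440],(400,367))]))
E
```

```text
time_s: 15.18
tcp_pos: [0.6288, -0.0163, 0.1462]
ee_rot: [[0.973, -0.229, 0.0], [-0.229, -0.973, -0.0], [0.0, -0.0, -1.0]]
wrist_force: [0.3, -0.4, 0.6]
gripper_width: 0.895
time_s: 16.18
tcp_pos: [0.5594, -0.0263, 0.2964]
ee_rot: [[0.974, -0.229, 0.001], [-0.229, -0.974, -0.0], [0.001, -0.0, -1.0]]
wrist_force: [0.7, 0.2, -0.7]
gripper_width: 1.005
((0.6288903951644897, -0.016192464157938957), (0.025334032252430916, 0.040080614387989044), 76.25309753417969) 16.175
```

View pics/f.png

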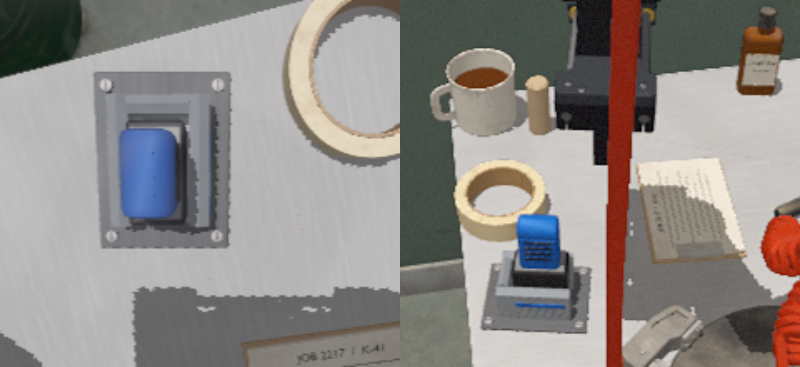

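The stamp stands upright in the slot, its body between the walls and clear of the back wall. Mug and core are untouched, so I'm handing in.

```bash
python3 -c "
from station import *
finish_job()"
```

```text
the job is handed in; nothing more can be done
```

The stamp was pressed on the job pad's sheet and is now standing upright in its rack slot; I handed the job in at about 16 s of the 56 s allowed.

- **Stamping:** I pressed it near the middle of the sheet, lined up with the pad. The die reached its stop at about 20 N net, with the tool at 0.143 m as expected for a die fully pushed in. I did not see a printed mark: the view of the sheet was partly hidden or in shadow, so this rests on force and height.
- **Racking:** There was no side contact on the way down. The stamp met the ledges at a tool height of 0.147 m, as predicted for fully seated, and I released it there.
- **Last check:** The last pictures put the handle centre at (0.629, -0.016), within 1 mm of the measured slot centre, with its turn within about 1° of the rack's. The mug and sand core were still standing and the gripper was clear. My two estimates of the slot centre along its length differed by about 2 mm, inside the 4 mm of play, so I aimed midway between them.

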